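# Lock the rack foot, find its loose bolt and hold that cap open

### The arm

A 7-joint arm with a two-finger parallel gripper is mounted at the origin on the work surface. World frame = base frame: x ahead of the robot, y to its left, z up, the work surface at z = 0. Lengths are in m, angles in rad, forces in N, time in s.
With the tool pointing down it reaches from about 0.35 to 0.9 m from the base axis. Payload 8.1 kg.
Tool frame: the origin (TCP) lies on the centre line of the jaws, within the pads' length; the fingertips stand 19 mm ahead of it and the grasp point (between the pads) is the TCP; z points along the fingers, y is the direction in which the jaws open and shut (so a half turn about z gives the same grasp; the last joint's range is limited). The gripper opens to 92 mm and grips with 3 to 60 N. Pads are 19 mm wide; open, the fingers measure 130 mm over their backs; the gripper's body (75 mm by 190 mm) begins 47 mm behind the grasp point.
Start: joints at [1.233, 0.434, 0.025, 1.573, -0.012, 1.134, -0.075], TCP at [0.145, -0.608, 0.246] pointing down, gripper open.
Joint ranges: [-2.62, 2.62], [-0.44, 2.09], [-1.27, 1.32], [0.08, 2.57], [-1.32, 4.46], [0.12, 2], [-2.74, 2.74]. Speed limits (rad/s): [2.22, 2.22, 3.01, 3.01, 3.14, 3.14, 3.14].

### API

Orientations are given as a rotation vector (axis times angle).
In Python, from cell import monitor, imaging, workorder, outline_of gives the robot as it stands.
- The arm moves only by the tool move_arm, never from a script. Its argument "series" is a list of rows, each a list of 6 numbers: the shift along the world's x, y, z in cm, then the turn, a rotation vector about the world's x, y, z in degrees. A call has 1 to 8 rows; each row shifts and turns the commanded pose from where the row before left it; what a row does not reach is not made up. A row lasts 1/10 s, in which the tool goes at most 50 mm and 8.59 degrees, less where a joint would pass 70% of its speed; a pose out of reach is approached as far as the arm can. A call with a gripper value outside its range is refused whole. "grip" is the opening, from 0 (shut) to 1 (fully open), set as the call begins (left out, the last holds). The fingers move at their own pace and stop on an object; "force" is the grip in N (left out, the last holds). Time passes only in rows, so rows that do not move let the fingers close. It gives the time, the measured TCP pose, the force and the opening at its end, in the units of the state.
- monitor.observe(): the state, without advancing time (a new reading comes with each control period).
- imaging.get_image(name): name is "side" or "top" or "wrist"; returns a dict with "color" (384x512x3 uint8, red, green, blue), "fx", "fy", "cx", "cy" (pixels), "dist_coeffs" ([k1, k2, p1, p2, k3] as OpenCV has them; the pictures are not rectified), "rvec" (rotation vector, rad) and "tvec" (3), from world to camera coordinates, as OpenCV has them; the wrist camera has in their place "mount" (4x4, takes a point from camera to tool coordinates, whose origin is the TCP and whose axes are the flange's). Camera axes: x right, y down, z forward; pixel columns grow to the right and rows downward; lengths in m; the calibration is good to about 2 mm. A picture is of the moment at which its call begins: read the wrist's pose just before it. There is no depth.
- workorder.sign_off(): hands the job in, once; it reports no verdict.
Trained networks look in the newest picture that a camera, given by its name, has taken for a name from the list of things; names that differ only in an ending like _2 or _b are one class to them, and where a whole thing is asked for, a point or a joint stands for the part that bears it (a point fixed in the world has none). Each returns a list of dicts, best first, with "p" (0 to 1); they miss things now and then, are a little off and sometimes report something else, mostly with a low value. They report only what shows in the picture. A call takes as long as a camera call.
- outline_of(camera, thing): "mask" (384x512 bool, what is visible of it) and "rect" ([left, top, width, height] in pixels, round what is visible of it).
The state is a dict: "clock": time; "joints": joint angles; "dq": joint speeds; "joint_efforts": joint torques, N m; "position": TCP position; "ee_rot": TCP orientation; "force": force on the tool from outside, world axes, zero at the start; "ft_torque": the same for the moment, N m; "width": opening from 0.0 (shut) to 1.0 (fully open).
Only numpy, scipy, OpenCV 4.12 (cv2) and the standard library are available. Lean on these libraries where they do the work, as an engineer would, in place of code of your own. Each camera call takes 0.05 s, during which the arm holds its last target. There are 200 camera calls.

### The job

Put the locking pin fully home in the hole of the rack foot's lock block and let go of it; then tap the heads of the three bolts, pressing down until you find the loose one, which sinks and stays down. Lift the hinged cap around that bolt to about 60 degrees, leaving the other caps shut, and finish while still holding it up with the gripper so that a colleague can get at the bolt. Leave the pin in its hole and the other things on the bench where they are.

Things in the scene. Friction and masses are not known exactly. Their poses are not given: they have to be found in the camera images.
- foot: Fixed dark steel foot plate of a dispenser rack, 120 x 370 x 10 mm (x, y, z). Origin on its underside, at bench height; x points away from the robot, y along the row, z up; yaw varies. On it, at x = 0: a grey lock block at y = +155 mm and three grey bolt housings, 44 x 44 mm, tops 36 mm above the bench, at y = +70 (left), -30 (mid), -130 mm (right).
- lock_hole (a point): Centre of the mouth of the round hole in the lock block's top, 40 mm above the bench. Hole 9.5 mm in diameter, vertical, 26 mm deep, slightly chamfered; block 36 x 36 x 30 mm on the plate.
- pin: Loose steel locking pin, 50 g or so, 70 mm long: a shaft 8 mm in diameter with a cylindrical head on top, 16 mm in diameter and 14 mm tall. Origin at the centre of its lower end, z towards the head (head centre at z = 63 mm). At the start it stands upright in pin_stand, its lower end 8 mm above the bench.
- pin_stand: Fixed grey block 50 x 50 x 30 mm in which the pin starts, 22 mm deep in a 10.5 mm hole. Origin at the centre of its underside.
- bolt_left (a joint): How far the left (foot y = +70 mm) bolt has sunk now, m: 0 at the start, positive down, at most 0.008. A tight bolt stands firm (under 0.002 when pressed). Exactly one of the three is loose: it sinks under about 3 N and stays where it was left, firm at 0.008. Which one differs from start to start and cannot be seen beforehand.
- bolt_left_top (a point): Centre of the top of that bolt's steel hexagon head (19 mm wide, standing 12 mm proud through a 24 mm square window in its cap; top 53 mm above the bench at the start).
- cap_left (a joint): Angle of the white hinged cap around the left (foot y = +70 mm) bolt, rad: 0 shut (lying level), grows as its far end is lifted and swings up towards the robot; stops at 1.4. Weighs 80 g, no spring: falls shut when let go. Plate 46 mm wide, 5 mm thick, top 41 mm above the bench, with an upright-sided tongue sticking out at the far (+x) end.
- cap_left_tongue (a point): Grip point of that cap's tongue, mid-height, at foot x = 50 mm, 46 mm above the bench when shut. Tongue 10 mm wide (y), 20 mm tall, overhanging the housing from foot x = 22 to 66 mm; free beside and below. Turns with the cap about the hinge axis: along the foot's y, on the robot's side, at foot x = -30 mm, 36 mm above the bench (80 mm behind and 10 mm below this point when shut).
- bolt_mid (a joint): How far the middle (foot y = -30 mm) bolt has sunk now, m: 0 at the start, positive down, at most 0.008. A tight bolt stands firm (under 0.002 when pressed). Exactly one of the three is loose: it sinks under about 3 N and stays where it was left, firm at 0.008. Which one differs from start to start and cannot be seen beforehand.
- bolt_mid_top (a point): Centre of the top of that bolt's steel hexagon head (19 mm wide, standing 12 mm proud through a 24 mm square window in its cap; top 53 mm above the bench at the start).
- cap_mid (a joint): Angle of the white hinged cap around the middle (foot y = -30 mm) bolt, rad: 0 shut (lying level), grows as its far end is lifted and swings up towards the robot; stops at 1.4. Weighs 80 g, no spring: falls shut when let go. Plate 46 mm wide, 5 mm thick, top 41 mm above the bench, with an upright-sided tongue sticking out at the far (+x) end.
- cap_mid_tongue (a point): Grip point of that cap's tongue, mid-height, at foot x = 50 mm, 46 mm above the bench when shut. Tongue 10 mm wide (y), 20 mm tall, overhanging the housing from foot x = 22 to 66 mm; free beside and below. Turns with the cap about the hinge axis: along the foot's y, on the robot's side, at foot x = -30 mm, 36 mm above the bench (80 mm behind and 10 mm below this point when shut).
- bolt_right (a joint): How far the right (foot y = -130 mm) bolt has sunk now, m: 0 at the start, positive down, at most 0.008. A tight bolt stands firm (under 0.002 when pressed). Exactly one of the three is loose: it sinks under about 3 N and stays where it was left, firm at 0.008. Which one differs from start to start and cannot be seen beforehand.
- bolt_right_top (a point): Centre of the top of that bolt's steel hexagon head (19 mm wide, standing 12 mm proud through a 24 mm square window in its cap; top 53 mm above the bench at the start).
- cap_right (a joint): Angle of the white hinged cap around the right (foot y = -130 mm) bolt, rad: 0 shut (lying level), grows as its far end is lifted and swings up towards the robot; stops at 1.4. Weighs 80 g, no spring: falls shut when let go. Plate 46 mm wide, 5 mm thick, top 41 mm above the bench, with an upright-sided tongue sticking out at the far (+x) end.
- cap_right_tongue (a point): Grip point of that cap's tongue, mid-height, at foot x = 50 mm, 46 mm above the bench when shut. Tongue 10 mm wide (y), 20 mm tall, overhanging the housing from foot x = 22 to 66 mm; free beside and below. Turns with the cap about the hinge axis: along the foot's y, on the robot's side, at foot x = -30 mm, 36 mm above the bench (80 mm behind and 10 mm below this point when shut).
- bottle: White plastic bottle, 68 mm diameter, 190 mm tall; a loose bystander, to be left alone. Origin at the centre of its underside.
- tape_roll: Grey roll of tape lying flat, 48 mm diameter, 25 mm tall, on the robot's side of the foot; a loose bystander, to be left alone. Origin at the centre of its underside.
- wide_tape: White roll of tape, 56 mm diameter, 40 mm tall, beyond the foot; a loose bystander, to be left alone. Origin at the centre of its underside.
- vial: Small glass vial, 26 mm diameter, 45 mm tall, beyond the foot; a loose bystander, to be left alone. Origin at the centre of its underside.
- med_cup: Clear medicine cup, 40 mm diameter, 32 mm tall, on the robot's side of the foot; a loose bystander, to be left alone. Origin at the centre of its underside.
- carton: White carton, 75 x 140 x 50 mm; a loose bystander, to be left alone. Origin at the centre of its underside.
- bowl: Brown pulp bowl, 120 mm diameter, 50 mm tall; a loose bystander, to be left alone. Origin at the centre of its underside.

How it is judged:
On the way, in this order (a step that is already met when the one before it is completed fails the run):
1. the pin is home in the lock hole and let go (horizontal distance between pin and lock_hole below 0.003 m and z of pin in the frame of lock_hole below -0.021 m and angle between pin's own z axis and vertical below 0.12 rad and contact force between the fingers and pin below 0.05 N), for 0.2 s.
2. the loose bolt has been pressed down (value of joint any of bolt_left, bolt_mid, bolt_right above 0.0045 m), for 0.1 s.
At the end, for the whole second after the job is handed in: Pin at least 21 mm deep in the lock hole, within 3 mm and 0.12 rad, untouched, at rest; loose bolt sunk over 4.5 mm; its cap open over 0.8 rad and touched by the fingers (over 0.2 N) through the last second; other two caps under 0.15 rad (all of step 1 and linear speed of pin below 0.02 m/s and ((value of joint bolt_left above 0.0045 m and value of joint cap_left above 0.8 rad and contact force between the fingers and cap_left above 0.2 N and value of joint each of cap_mid, cap_right below 0.15 rad) or (value of joint bolt_mid above 0.0045 m and value of joint cap_mid above 0.8 rad and contact force between the fingers and cap_mid above 0.2 N and value of joint each of cap_left, cap_right below 0.15 rad) or (value of joint bolt_right above 0.0045 m and value of joint cap_right above 0.8 rad and contact force between the fingers and cap_right above 0.2 N and value of joint each of cap_left, cap_mid below 0.15 rad))); the arm keeps its last pose, push and grip.
It fails at once if a cap is lifted (over 0.3 rad) whose bolt has not been found loose by tapping ((value of joint cap_left above 0.3 rad and value of joint bolt_left below 0.0035 m) or (value of joint cap_mid above 0.3 rad and value of joint bolt_mid below 0.0035 m) or (value of joint cap_right above 0.3 rad and value of joint bolt_right below 0.0035 m)).
It fails at once if a bystander is moved by more than 30 mm (distance of any of bottle, tape_roll, wide_tape, vial, med_cup, carton, bowl from where it was at the start of the episode above 0.03 m).
It also fails if it takes over 61 s, if anything falls off the work surface, if the arm or the gripper's body presses on something with over 40 N, if the wrist force passes 120 N, or if a joint passes its speed limit or range.

## Working session

There is one attempt and no reset: what is moved stays moved. The work goes in short steps, Python scripts to look and compute and a tool call to move; the robot and the scene stay as the last step left them, time stands still between calls to the robot, and variables do not carry over. Pictures are saved under pics/ and viewed, about 8 in all and at most 12, crops included, and the job is handed in when it is done.

Besides the shell and the picture viewer there is one more tool, called after "Call:" as name(argument=value, ...), one argument or row to a line, values as JSON. move_arm: Moves the arm, as the interface text tells. Its arguments: {"type":"object","properties":{"series":{"type":"array"},"grip":{"type":"number"},"force":{"type":"number"}},"required":["series"]}

```bash
mkdir -p pics; ls; cat > h.py <<'E'
import numpy as np, cv2
from cell import monitor, imaging, workorder, outline_of
def ray(im,uv,wp=None):
    K=np.array([[im['fx'],0,im['cx']],[0,im['fy'],im['cy']],[0,0,1]]);d=np.array(im['dist_coeffs'],float)
    p=cv2.undistortPoints(np.array(uv,float).reshape(-1,1,2),K,d).reshape(-1,2)
    r=np.c_[p,np.ones(len(p))]
    if 'rvec' in im:
        R=cv2.Rodrigues(np.array(im['rvec'],float))[0];t=np.array(im['tvec'],float).ravel()
        return -R.T@t, r@R
    M=np.array(im['mount']);Rt=cv2.Rodrigues(np.array(wp['ee_rot'],float))[0]
    o=Rt@M[:3,3]+np.array(wp['position']);return o,(r@M[:3,:3].T)@Rt.T
def onz(im,uv,z,wp=None):
    o,r=ray(im,uv,wp);return o+r*((z-o[2])/r[:,2])[:,None]
def proj(im,P,wp=None):
    K=np.array([[im['fx'],0,im['cx']],[0,im['fy'],im['cy']],[0,0,1]]);d=np.array(im['dist_coeffs'],float)
    P=np.array(P,float).reshape(-1,3)
    if 'rvec' in im: rv,tv=np.array(im['rvec'],float),np.array(im['tvec'],float)
    else:
        M=np.array(im['mount']);T=np.eye(4);T[:3,:3]=cv2.Rodrigues(np.array(wp['ee_rot'],float))[0];T[:3,3]=wp['position']
        W=np.linalg.inv(T@M);rv=cv2.Rodrigues(W[:3,:3])[0];tv=W[:3,3]
    return cv2.projectPoints(P,rv,tv,K,d)[0].reshape(-1,2)
def save(n,c,s=None):
    c=c[...,::-1]
    if s: c=cv2.resize(c,None,fx=s,fy=s,interpolation=cv2.INTER_CUBIC)
    cv2.imwrite('pics/'+n,c)
E
python3 - <<'E'
from h import *
s=monitor.observe();print({k:np.round(v,3) for k,v in s.items()})
ims={}
for c in ['top','side']:
    im=imaging.get_image(c);save(c+'0.png',im['color'],1.5)
    print(c,'cam at',ray(im,[[256,192]])[0])
    for t in ['foot','pin','pin_stand','lock_hole','bolt_left_top','bolt_mid_top','bolt_right_top','cap_left','bottle','tape_roll','wide_tape','vial','med_cup','carton','bowl']:
        for o in outline_of(c,t)[:3]:
            m=o['mask'];ys,xs=np.nonzero(m)
            if len(xs)==0: continue
            print(c,t,round(o['p'],2),o['rect'],len(xs),np.round(onz(im,[[xs.mean(),ys.mean()]],{'pin':.071}.get(t,.04))[0],3))
E
```

```text
pics
{'clock': np.float64(0.0), 'joints': array([ 1.233,  0.435,  0.025,  1.574, -0.012,  1.134, -0.075]), 'dq': array([ 0.   , -0.001, -0.   , -0.002,  0.   ,  0.   , -0.   ]), 'joint_efforts': array([ 0.0000e+00, -6.6785e+01,  9.8500e-01, -3.1446e+01, -6.0000e-02,
        4.3000e-02,  0.0000e+00]), 'position': array([ 0.145, -0.607,  0.245]), 'ee_rot': array([-3.118, -0.368,  0.   ]), 'force': array([ 0.101, -0.605, -0.496]), 'ft_torque': array([-0.018,  0.012, -0.019]), 'width': np.float64(1.0)}
top cam at [ 0.4289577  -0.02115581  1.23206331]
top foot 0.58 [207.8, 137.8, 131.9, 76.2] 5424 [ 0.594 -0.056  0.04 ]
top pin 0.6 [366.2, 229.4, 57.8, 33.0] 1536 [ 0.392 -0.379  0.071]
top pin 0.42 [122.8, 224.5, 7.8, 6.0] 46 [0.445 0.354 0.071]
top pin_stand 0.82 [117.9, 219.5, 21.9, 18.8] 307 [0.444 0.348 0.04 ]
top pin_stand 0.61 [241.3, 148.0, 18.8, 31.2] 332 [0.619 0.008 0.04 ]
top lock_hole 0.86 [208.6, 134.2, 130.9, 75.9] 5359 [ 0.595 -0.056  0.04 ]
top lock_hole 0.68 [373.9, 110.6, 39.4, 37.9] 882 [ 0.725 -0.396  0.04 ]
top bolt_right_top 0.46 [282.1, 216.2, 17.2, 15.3] 197 [ 0.45
[... 1536 characters left out ...]
 ]
side bottle 0.76 [213.1, 79.0, 21.2, 55.8] 963 [ 0.722 -0.44   0.04 ]
side tape_roll 0.71 [289.3, 187.1, 17.9, 14.9] 213 [ 0.453 -0.067  0.04 ]
side wide_tape 0.6 [207.7, 152.0, 19.1, 22.9] 332 [ 0.701 -0.165  0.04 ]
side wide_tape 0.16 [296.9, 332.5, 8.5, 15.4] 74 [0.441 0.345 0.04 ]
side vial 0.6 [190.8, 190.8, 8.9, 16.9] 131 [ 0.744 -0.02   0.04 ]
side med_cup 0.76 [271.5, 216.6, 19.5, 19.2] 222 [0.498 0.051 0.04 ]
side med_cup 0.67 [237.9, 206.2, 2.2, 7.9] 21 [0.61  0.008 0.04 ]
side med_cup 0.63 [233.3, 173.1, 32.0, 23.6] 303 [ 0.589 -0.086  0.04 ]
side carton 0.69 [307.1, 110.3, 28.3, 33.6] 943 [ 0.388 -0.369  0.04 ]
side bowl 0.85 [180.3, 317.6, 59.2, 55.7] 2570 [0.631 0.382 0.04 ]
```

View pics/top0.png

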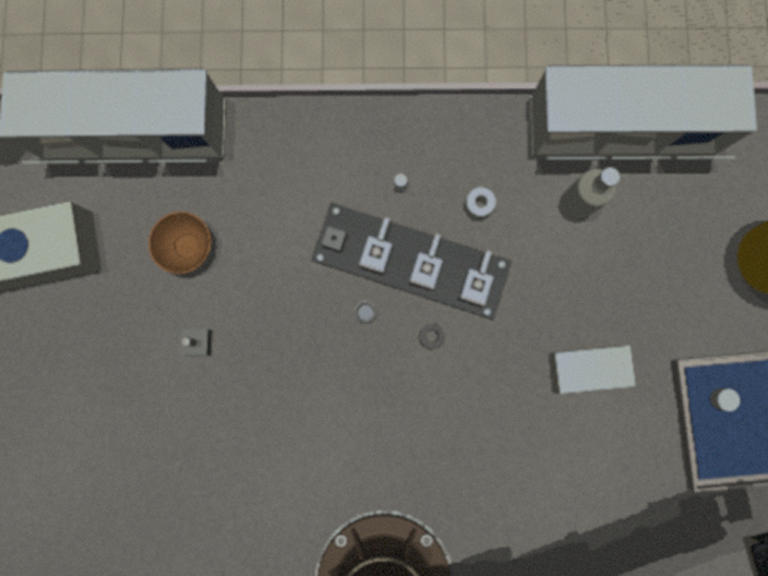

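View pics/side0.png

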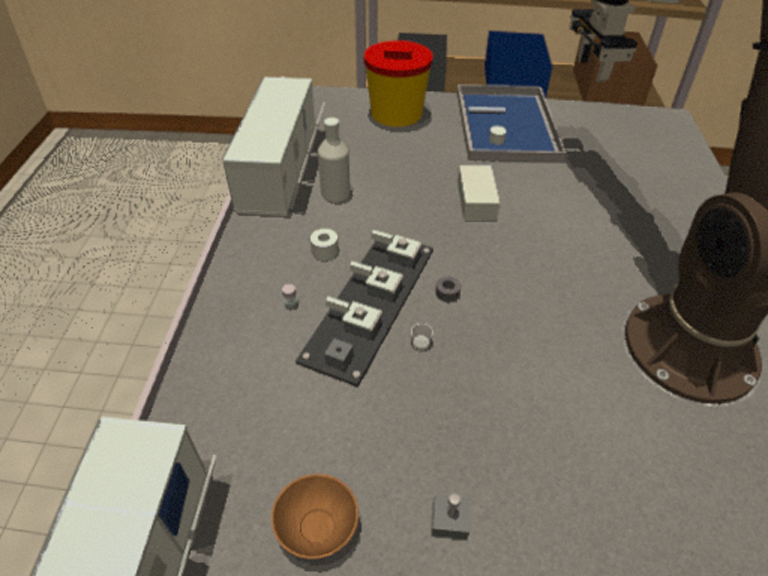

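Top view (in 1.5x pixels): hole about (335,238), bolts (377,251), (427,267), (479,284), tongues pointing up and away, pin head at about (188,342) in its stand. The side view agrees: the pin stands at (454,500), and the tape roll and cup are on the robot's side. Next I fit the foot pose from both views.

```bash
python3 - <<'E'
from h import *
from scipy.optimize import least_squares
im={c:imaging.get_image(c) for c in['top','side']}
F=np.array([[0,.155,.04],[0,.07,.053],[0,-.03,.053],[0,-.13,.053]])
px={'top':np.array([[335,238],[377,251],[427,267],[479,284]])/1.5,
'side':np.array([[338,349],[361,313],[381,276],[403,243]])/1.5}
def W(p):
    c,s=np.cos(p[2]),np.sin(p[2]);return F@np.array([[c,-s,0],[s,c,0],[0,0,1]]).T+[p[0],p[1],0]
for cs in (['top'],['side'],['top','side']):
    r=least_squares(lambda p:np.concatenate([(proj(im[c],W(p))-px[c]).ravel() for c in cs]),[.6,-.05,-.3])
    print(cs,r.x.round(4),np.abs(r.fun).max().round(2))
print(W(r.x).round(4))
# pin head top z=.078
for c,u in(('top',[188,342]),('side',[454,497])): print(c,onz(im[c],[np.array(u)/1.5],.076))
# finer pin crop
E
```

```text
['top'] [ 0.59   -0.0566 -0.3241] 0.5
['side'] [ 0.5859 -0.0495 -0.3308] 1.57
['top', 'side'] [ 0.5881 -0.0541 -0.3258] 2.16
[[ 0.6377  0.0928  0.04  ]
 [ 0.6105  0.0123  0.053 ]
 [ 0.5785 -0.0825  0.053 ]
 [ 0.5465 -0.1772  0.053 ]]
top [[0.44383004 0.35171557 0.076     ]]
side [[0.44265674 0.35360417 0.076     ]]
```

Call:
move_arm(
  series=[
    [5,1,0,0,0,0],
    [5,1,0,0,0,0],
    [5,1,0,0,0,0],
    [5,1,0,0,0,0],
    [4,3,0,0,0,0],
    [4,3,0,0,0,0],
    [3,4,0,0,0,0],
    [1,4.8,0,0,0,0],
  ],
  grip=0.5,
)

```text
clock: 2.5
position: [0.4649, -0.4186, 0.2452]
ee_rot: [-3.119, -0.371, -0.002]
force: [1.4, 0.9, 1.7]
width: 0.5
```

Call:
move_arm(
  series=[
    [0.5,4.9,0,0,0,0],
    [0.5,4.9,0,0,0,0],
    [0,5,0,0,0,0],
    [0,5,0,0,0,0],
    [0,5,0,0,0,0],
    [0,5,0,0,0,0],
    [0,5,0,0,0,0],
    [0,5,0,0,0,0],
  ],
)

```text
clock: 3.3
position: [0.4712, -0.0208, 0.2461]
ee_rot: [3.12, 0.367, 0.001]
force: [1.0, 0.5, 0.4]
width: 0.499
```

Call:
move_arm(
  series=[
    [0,4.9,0,0,0,0],
    [0,4.9,0,0,0,0],
    [0,4.9,0,0,0,0],
    [-0.5,4.9,0,0,0,0],
    [-1,4.9,0,0,0,0],
    [-1,4.9,-1,0,0,0],
    [0,2,-1,0,0,0],
    [0,0,0,0,0,0],
  ],
)

```text
clock: 4.1
position: [0.4449, 0.2939, 0.2249]
ee_rot: [-3.118, -0.376, 0.003]
force: [0.1, -0.6, -0.2]
width: 0.498
```

```bash
cat > look.py <<'E'
from h import *
import sys
s=monitor.observe();im=imaging.get_image('wrist');save(sys.argv[1],im['color'],1.5)
print({k:np.round(s[k],4) for k in('clock','position','ee_rot','joints','width')});print(np.round(im['mount'],3))
P=np.array(eval(sys.argv[2]));print(proj(im,P,s)*1.5)
E
python3 look.py w1.png "[[.4435,.3525,.078],[.4435,.3525,.03]]"
```

```text
{'clock': np.float64(4.1), 'position': array([0.4449, 0.2939, 0.2249]), 'ee_rot': array([-3.1179e+00, -3.7650e-01,  2.7000e-03]), 'joints': array([-0.367 ,  0.3422, -0.4098,  1.7976,  0.154 ,  1.0342, -2.1652]), 'width': np.float64(0.4983)}
[[-0.001 -0.951 -0.308  0.084]
 [ 1.    -0.001 -0.    -0.001]
 [ 0.    -0.308  0.951 -0.139]
 [ 0.     0.     0.     1.   ]]
[[285.45896728 245.7526921 ]
 [298.79869352 228.13448234]]
```

View pics/w1.png

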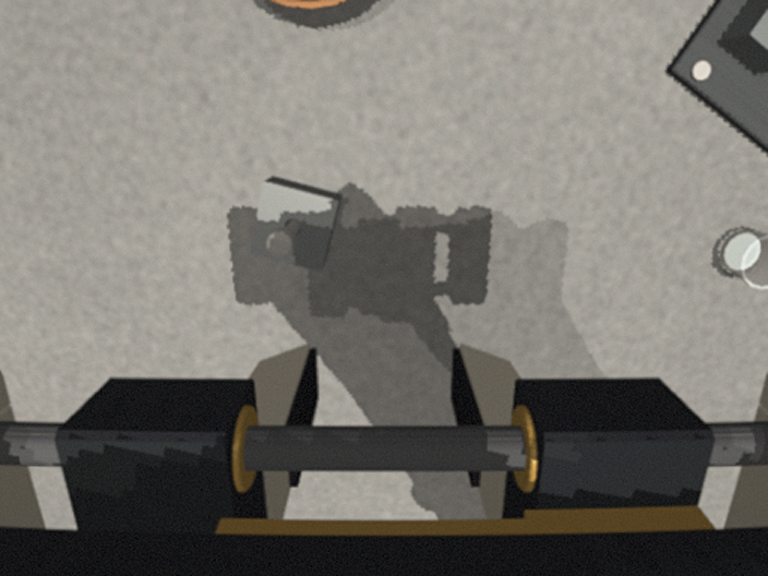

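Wrist view: the pin head's top is at about (279,241) (1.5x), 7 px from the prediction, in the gripper's shadow.

```bash
python3 - <<'E'
from h import *
s=monitor.observe();im=imaging.get_image('wrist')
print(onz(im,[[279/1.5,241/1.5]],.078,s), s['position'])
for o in outline_of('wrist','pin')[:2]:
    ys,xs=np.nonzero(o['mask']);print(o['p'],o['rect'],onz(im,[[xs.mean(),ys.mean()]],.071,s))
E
```

```text
[[0.44648566 0.3541074  0.078     ]] [0.44590587 0.29149365 0.22533661]
0.64 [174.5, 145.8, 24.5, 28.2] [[0.44538998 0.3553802  0.071     ]]
```

Call:
move_arm(
  series=[
    [0,3.1,-1.4,0,0,0],
    [0,3.1,-2,0,0,0],
    [0,0,-4,0,0,0],
    [0,0,-4,0,0,0],
    [0,0,0,0,0,0],
    [0,0,0,0,0,0],
  ],
)

```text
clock: 4.85
position: [0.4475, 0.3512, 0.1127]
ee_rot: [3.119, 0.365, -0.001]
force: [-0.2, -0.2, 0.8]
width: 0.5
```

```bash
python3 look.py w2.png "[[.4458,.3538,.078],[.4458,.3538,.064]]"
```

```text
{'clock': np.float64(4.85), 'position': array([0.4475, 0.3512, 0.1127]), 'ee_rot': array([ 3.1194e+00,  3.6470e-01, -5.0000e-04]), 'joints': array([-0.4889,  0.5218, -0.3777,  1.8357,  0.252 ,  0.8319, -2.3301]), 'width': np.float64(0.5005)}
[[-0.001 -0.951 -0.308  0.084]
 [ 1.    -0.001 -0.    -0.001]
 [ 0.    -0.308  0.951 -0.139]
 [ 0.     0.     0.     1.   ]]
[[377.82660946 354.271815  ]
 [378.2004586  338.73428806]]
```

View pics/w2.png

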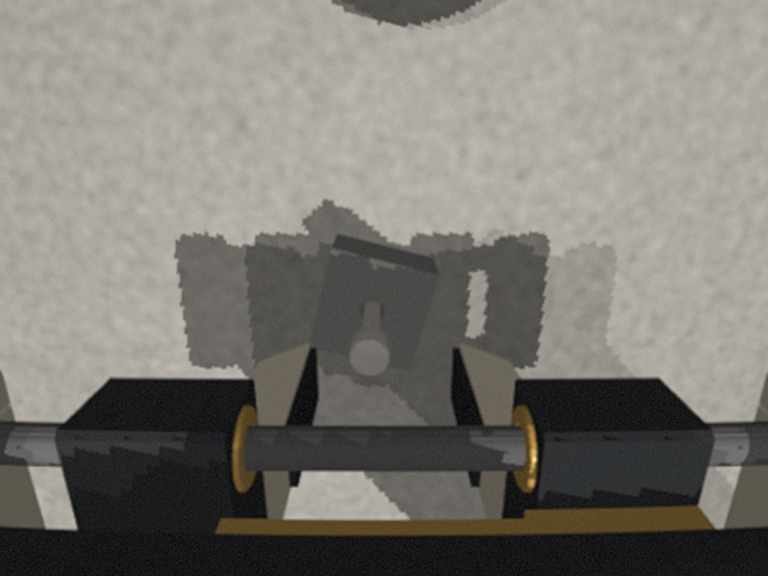

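The head's top shows at (369,357), between the jaws and slightly left of centre (384).

```bash
python3 - <<'E'
from h import *
s=monitor.observe();im=imaging.get_image('wrist')
p=onz(im,[[369/1.5,357/1.5]],.078,s)[0];d=p-s['position'];R=cv2.Rodrigues(s['ee_rot'])[0]
print(p,s['position'],'shift',d,'in tool',R.T@d)
E
```

```text
[0.44399592 0.35768951 0.078     ] [0.44799079 0.35212422 0.1138645 ] shift [-0.00399488  0.00556529 -0.0358645 ] in tool [-0.00266852 -0.00631931  0.03586279]
```

Call:
move_arm(
  series=[
    [-0.3,0.5,-1.5,0,0,0],
    [0,0,-1.5,0,0,0],
    [0,0,-1.3,0,0,0],
    [0,0,0,0,0,0],
  ],
)

```text
clock: 5.35
position: [0.443, 0.3568, 0.0676]
ee_rot: [3.119, 0.368, -0.003]
force: [-0.3, -0.5, -0.0]
width: 0.504
```

Call:
move_arm(
  series=[
    [0,0,0,0,0,0],
    [0,0,0,0,0,0],
    [0,0,0,0,0,0],
    [0,0,0,0,0,0],
    [0,0,0,0,0,0],
  ],
  grip=0,
  force=12,
)

```text
clock: 5.85
position: [0.4439, 0.3574, 0.0693]
ee_rot: [-3.12, -0.368, -0.001]
force: [0.0, -0.7, 1.9]
width: 0.163
```

Call:
move_arm(
  series=[
    [0,0,1,0,0,0],
    [0,0,2,0,0,0],
    [0,0,3,0,0,0],
    [0,0,4,0,0,0],
    [0,0,0,0,0,0],
  ],
)

```text
clock: 6.35
position: [0.4456, 0.3598, 0.1747]
ee_rot: [-3.115, -0.367, -0.011]
force: [0.4, 0.4, 0.1]
width: 0.169
```

```bash
python3 look.py w3.png "[[0,0,0]]" | head -1; python3 - <<'E'
import cv2
a=cv2.imread('pics/w3.png')[200:450,240:530];cv2.imwrite('pics/w3c.png',cv2.resize(a,None,fx=2,fy=2))
E
```

```text
{'clock': np.float64(6.35), 'position': array([0.4456, 0.3598, 0.1747]), 'ee_rot': array([-3.1148, -0.3674, -0.0111]), 'joints': array([-0.4802,  0.4507, -0.4034,  1.7727,  0.2125,  0.9521, -2.3059]), 'width': np.float64(0.1693)}
```

View pics/w3c.png

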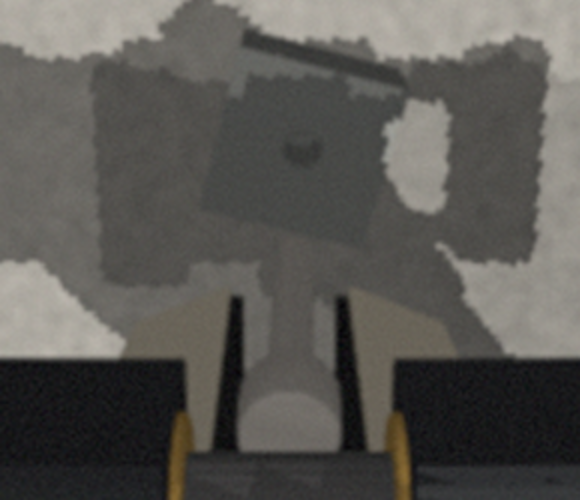

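The pin is held upright between the pads, with its lower end at about (386,322) in the full 1.5x frame. Next I go above the lock block.

Call:
move_arm(
  series=[
    [2.5,-3.5,0,0,0,0],
    [2.5,-3.5,0,0,0,0],
    [2.5,-3.5,0,0,0,0],
    [2.5,-3.5,0,0,0,0],
    [2.5,-3.5,0,0,0,0],
    [2.5,-3.5,0,0,0,0],
    [2.5,-3.5,0,0,0,0],
    [1.8,-2.3,0,0,0,0],
  ],
)

```text
clock: 7.2
position: [0.6376, 0.0852, 0.1679]
ee_rot: [3.119, 0.363, -0.002]
force: [0.8, -0.1, -0.5]
width: 0.167
```

Call:
move_arm(
  series=[
    [0,0,-2,0,0,0],
    [0,0,0,0,0,0],
    [0,0,0,0,0,0],
  ],
)

```text
clock: 7.5
position: [0.6356, 0.09, 0.1483]
ee_rot: [-3.119, -0.369, 0.004]
force: [-1.0, 0.3, -0.3]
width: 0.17
```

```bash
python3 look.py w4.png "[[.638,.092,.04]]"; python3 - <<'E'
import cv2
a=cv2.imread('pics/w4.png')[150:450,200:600];cv2.imwrite('pics/w4c.png',cv2.resize(a,None,fx=2,fy=2))
E
```

```text
{'clock': np.float64(7.5), 'position': array([0.6356, 0.09  , 0.1483]), 'ee_rot': array([-3.1193, -0.3694,  0.0038]), 'joints': array([-0.0063,  0.5771, -0.3299,  1.6162,  0.2125,  0.9862, -1.7397]), 'width': np.float64(0.1703)}
[[-0.001 -0.951 -0.308  0.084]
 [ 1.    -0.001 -0.    -0.001]
 [ 0.    -0.308  0.951 -0.139]
 [ 0.     0.     0.     1.   ]]
[[382.88534939 282.75646335]]
```

View pics/w4c.png

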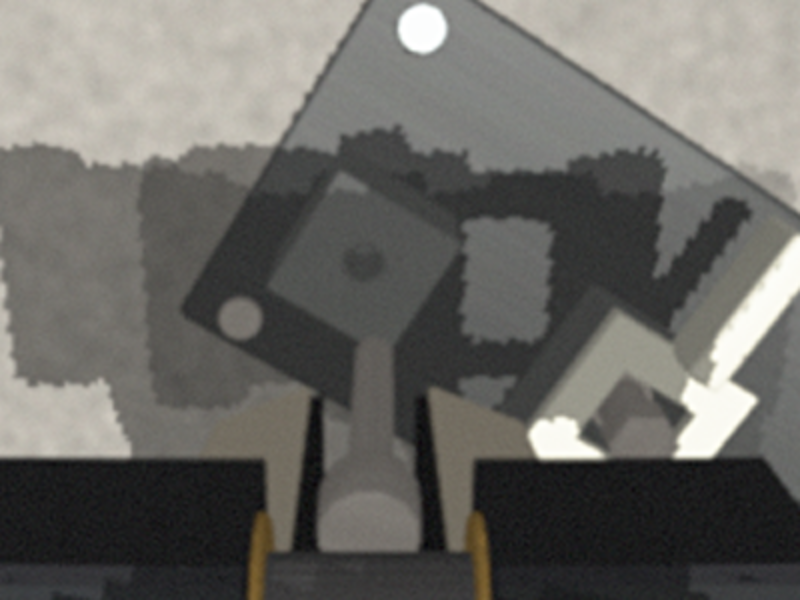

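The hole shows at (382,281.5) in the 1.5x frame, where predicted. The pin's lower end is at about (387.5,322).

```bash
python3 - <<'E'
from h import *
s=monitor.observe();im=imaging.get_image('wrist');R=cv2.Rodrigues(s['ee_rot'])[0]
z=s['position'][2]
print(s['position'])
for tl in(.060,.0615,.063):
    t=onz(im,[[387.5/1.5,322/1.5]],z-tl,s)[0];print('tip',t,R.T@(t-s['position']))
h=onz(im,[[382/1.5,281.5/1.5]],.04,s)[0];print('hole',h)
hd=onz(im,[[385.5/1.5,411/1.5]],z+.009,s)[0];print('headtop',R.T@(hd-s['position']))
# circle fit of hole
g=cv2.cvtColor(im['color'],cv2.COLOR_RGB2GRAY).astype(int);print(g[180:196,244:266])
E
```

```text
[0.63600574 0.09053335 0.14901481]
tip [0.63764318 0.0901785  0.08901481] [0.00155984 0.0007699  0.05999818]
tip [0.63704264 0.09002437 0.08751481] [0.00094118 0.00078018 0.0614987 ]
tip [0.63644211 0.08987024 0.08601481] [0.00032252 0.00079045 0.06299922]
hole [0.63888506 0.09306104 0.04      ]
headtop [ 0.00212895 -0.00024563 -0.00900164]
[[82 83 82 85 84 85 81 84 87 81 81 86 81 83 82 81 85 82 84 86 82 79]
 [81 84 84 78 84 82 84 82 78 80 78 76 83 81 80 82 85 85 83 84 84 81]
 [80 81 85 84 83 82 78 76 79 80 73 76 73 75 78 83 79 86 83 87 79 83]
 [85 85 85 79 85 76 75 73 79 79 74 79 77 73 72 75 75 86 82 88 81 81]
 [80 84 80 83 79 71 68 71 74 75 76 79 80 75 74 73 77 76 85 81 83 86]
 [85 82 81 78 75 69 67 64 66 75 74 72 69 70 66 62 72 75 82 86 81 84]
 [81 85 87 79 73 69 65 63 65 66 70 65 71 64 67 66 65 72 77 84 85 83]
 [82 84 85 79 71 68 67 64 65 65 66 64 67 67 65 65 68 72 76 82 82 84]
 [85 85 82 78 75 67 62 62 66 65 69 64 64 65 65 64 66 70 79 80 80 81]
 [82 86 84 78 72 64 66 64 64 67 62 67 69 67 63 65 64 71 74 83 80 85]
 [83 85 82 78 79 70 64 66 66 66 65 62 66 66 67 61 65 72 75 83 80 83]
 [84 82 84 81 77 73 65 65 62 67 65 64 61 61 68 67 68 73 78 83 82 78]
 [85 82 83 83 85 78 69 67 67 65 66 68 65 68 66 72 73 79 79 82 74 83]
 [84 85 86 77 77 81 75 74 70 67 69 69 68 70 72 77 78 80 78 83 81 84]
 [84 87 84 86 83 80 81 79 74 73 73 72 74 76 81 82 83 80 85 80 81 82]
 [83 81 83 86 83 83 81 78 77 79 76 78 80 81 81 84 79 79 84 79 84 85]]
```

Call:
move_arm(
  series=[
    [0.2,0.3,-1,0,0,0],
    [0,0,-1.3,0,0,0],
    [0,0,-1.4,0,0,0],
    [0,0,0,0,0,0],
    [0,0,0,0,0,0],
  ],
)

```text
clock: 8.1
position: [0.6382, 0.0923, 0.1111]
ee_rot: [3.12, 0.368, -0.002]
force: [-0.2, 0.7, -0.3]
width: 0.166
```

```bash
python3 look.py w5.png "[[.6389,.0931,.04]]"; python3 - <<'E'
import cv2
a=cv2.imread('pics/w5.png')[220:420,280:480];cv2.imwrite('pics/w5c.png',cv2.resize(a,None,fx=3,fy=3,interpolation=2))
E
```

```text
{'clock': np.float64(8.1), 'position': array([0.6382, 0.0923, 0.1111]), 'ee_rot': array([ 3.1198e+00,  3.6790e-01, -2.4000e-03]), 'joints': array([-0.0174,  0.6202, -0.3189,  1.6424,  0.2313,  0.9179, -1.7583]), 'width': np.float64(0.1661)}
[[-0.001 -0.951 -0.308  0.084]
 [ 1.    -0.001 -0.    -0.001]
 [ 0.    -0.308  0.951 -0.139]
 [ 0.     0.     0.     1.   ]]
[[384.05006402 313.58522555]]
```

View pics/w5c.png

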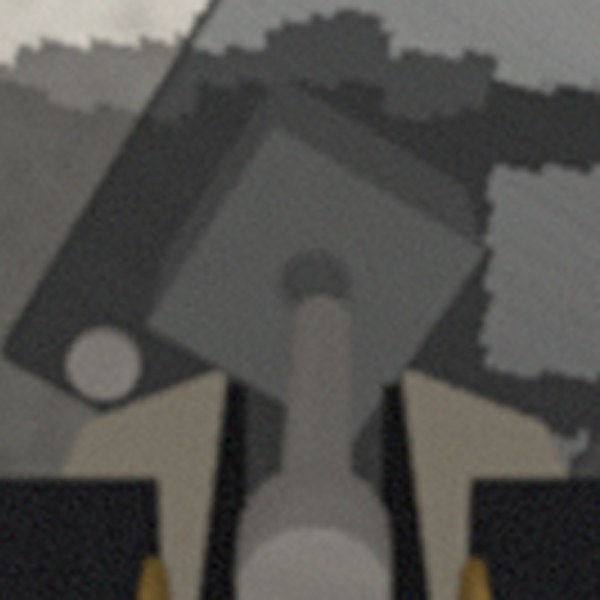

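The hole is at about (385.7,313.3) and the tip at about (388,326.5), nearly over it and roughly 10 mm above.

```bash
python3 - <<'E'
from h import *
s=monitor.observe();im=imaging.get_image('wrist');z=s['position'][2];print(s['position'],s['force'])
h=onz(im,[[385.7/1.5,313.3/1.5]],.04,s)[0]
for tl in(.0605,.0615,.0625):
    t=onz(im,[[388/1.5,326.5/1.5]],z-tl,s)[0];print('tip',t,'shift',h-t)
print(h)
g=cv2.cvtColor(im['color'],cv2.COLOR_RGB2GRAY).astype(int);print(g[200:224,244:270])
E
```

```text
[0.63868843 0.09241233 0.11177875] [ 0.17874481  0.23713069 -1.0882576 ]
tip [0.63823105 0.09129037 0.05127875] shift [ 0.00125052  0.00125673 -0.01127875]
tip [0.63782158 0.09118432 0.05027875] shift [ 0.00165999  0.00136278 -0.01027875]
tip [0.63741211 0.09107827 0.04927875] shift [ 0.00206946  0.00146883 -0.00927875]
[0.63948157 0.0925471  0.04      ]
[[ 80  84  86  82  84  88  85  85  86  87  85  85  89  87  83  82  89  85
   86  87  88  83  88  85  88  85]
 [ 85  85  84  83  83  86  83  82  84  87  85  88  86  83  83  83  84  83
   83  87  88  85  83  84  86  87]
 [ 83  84  87  85  83  83  84  85  81  82  79  82  75  78  81  84  84  84
   91  85  86  88  85  87  84  84]
 [ 84  82  85  84  84  83  82  79  78  76  74  74  75  72  74  75  79  80
   84  88  88  85  83  85  86  86]
 [ 84  83  81  85  84  82  81  73  73  69  67  68  71  68  68  71  71  78
   80  86  86  85  83  83  84  84]
 [ 85  82  85  82  84  80  75  69  69  69  69  72  66  67  66  69  69  71
   79  78  80  83  85  89  86  86]
 [ 86  84  88  85  83  75  69  65  64  69  66  65  67  71  63  67  68  65
   69  75  81  
[... 1173 characters left out ...]
97  94  94
   94  92  86  85  84  83  80  86]
 [ 84  87  87  88  84  80  82  83  91  90  94  96  98  93  92  91  95  95
   92  90  88  83  85  83  85  84]
 [ 83  86  80  83  84  84  86  83  89  88  98  97  95  97  96  97  94  97
   98  92  88  87  85  85  82  85]
 [ 85  85  88  86  83  83  84  88  91  90  95  95  99  95  94  95  96  94
   97  90  84  85  83  84  79  81]
 [ 87  83  85  82  81  82  83  89  90  91  96  92  96  93  92  93  93  95
   95  95  88  88  82  82  81  87]
 [ 86  81  83  85  81  83  83  88  92  94  95  94  92 101  95  89  94  95
   93  93  87  88  88  85  83  82]
 [ 83  82  83  80  82  82  84  88  92  96  97  96 101  96  93  94  94  94
   95  88  87  79  82  82  84  83]]
```

Call:
move_arm(
  series=[
    [0.12,0.12,-0.4,0,0,0],
    [0,0,-0.4,0,0,0],
    [0,0,-0.2,0,0,0],
    [0,0,-0.2,0,0,0],
    [0,0,-0.2,0,0,0],
    [0,0,0,0,0,0],
  ],
)

```text
clock: 8.8
position: [0.6397, 0.0935, 0.0976]
ee_rot: [3.12, 0.368, -0.001]
force: [-0.3, -0.0, -0.4]
width: 0.17
```

Call:
move_arm(
  series=[
    [0,0,-0.3,0,0,0],
    [0,0,-0.3,0,0,0],
    [0,0,-0.3,0,0,0],
    [0,0,-0.3,0,0,0],
    [0,0,0,0,0,0],
  ],
)

```text
clock: 9.3
position: [0.6396, 0.0935, 0.0853]
ee_rot: [3.12, 0.368, -0.001]
force: [0.2, 0.0, 0.1]
width: 0.169
```

Call:
move_arm(
  series=[
    [0,0,-0.4,0,0,0],
    [0,0,-0.4,0,0,0],
    [0,0,-0.2,0,0,0],
    [0,0,0,0,0,0],
  ],
)

```text
clock: 9.7
position: [0.6398, 0.0935, 0.0756]
ee_rot: [3.12, 0.368, -0.001]
force: [-1.2, 0.2, -1.7]
width: 0.168
```

Call:
move_arm(
  series=[
    [0,0,-0.15,0,0,0],
    [0,0,0,0,0,0],
  ],
)

```text
clock: 9.9
position: [0.6403, 0.0937, 0.0752]
ee_rot: [3.12, 0.368, 0.002]
force: [-2.0, -0.6, 5.9]
width: 0.168
```

Call:
move_arm(
  series=[
    [0,0,0,0,0,0],
    [0,0,0,0,0,0],
    [0,0,0,0,0,0],
  ],
  grip=0.45,
)

```text
clock: 10.2
position: [0.6399, 0.0936, 0.0744]
ee_rot: [-3.12, -0.368, -0.0]
force: [1.2, 0.3, 0.1]
width: 0.381
```

Call:
move_arm(
  series=[
    [0,0,2,0,0,0],
    [0,0,3,0,0,0],
    [0,0,3,0,0,0],
    [0,0,0,0,0,0],
    [0,0,0,0,0,0],
  ],
)

```text
clock: 10.7
position: [0.6402, 0.0937, 0.155]
ee_rot: [-3.12, -0.368, -0.002]
force: [-0.8, -1.1, 0.1]
width: 0.449
```

```bash
python3 look.py w6.png "[[.6395,.093,.084],[.611,.0125,.053]]"
```

```text
{'clock': np.float64(10.7), 'position': array([0.6402, 0.0937, 0.155 ]), 'ee_rot': array([-3.120e+00, -3.678e-01, -2.300e-03]), 'joints': array([-0.0117,  0.5758, -0.33  ,  1.5994,  0.2115,  1.0003, -1.7428]), 'width': np.float64(0.4486)}
[[-0.001 -0.951 -0.308  0.084]
 [ 1.    -0.001 -0.    -0.001]
 [ 0.    -0.308  0.951 -0.139]
 [ 0.     0.     0.     1.   ]]
[[386.66026712 317.80967409]
 [522.25582394 377.503404  ]]
```

View pics/w6.png

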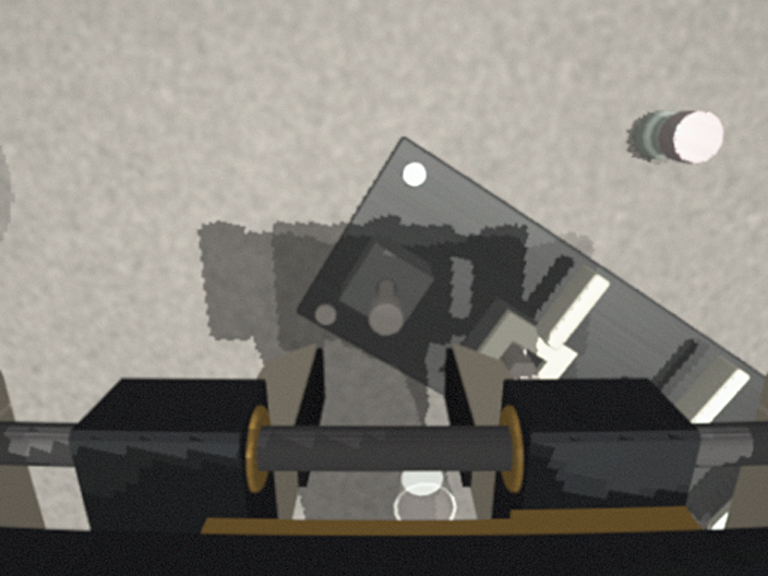

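The pin's head is at (386,318), exactly where a fully seated pin projects. Now I turn the jaws onto the foot's axes, shut them, and go over the left bolt.

Call:
move_arm(
  series=[
    [-0.7,-2,0,0,0,-8],
    [-0.7,-2,0,0,0,-8],
    [-0.7,-2,0,0,0,-8],
    [-0.6,-2.1,0,0,0,-8],
    [0,0,-2,0,0,0],
    [0,0,-2,0,0,0],
    [0,0,-2,0,0,0],
    [0,0,0,0,0,0],
  ],
  grip=0,
)

```text
clock: 11.55
position: [0.6101, 0.0122, 0.0906]
ee_rot: [3.099, -0.506, -0.011]
force: [-0.9, -0.1, -0.5]
width: 0.006
```

Call:
move_arm(
  series=[
    [0.2,0,-0.6,0,0,0],
    [0,0,-0.6,0,0,0],
    [0,0,-0.4,0,0,0],
    [0,0,-0.2,0,0,0],
    [0,0,-0.2,0,0,0],
    [0,0,0,0,0,0],
  ],
)

```text
clock: 12.15
position: [0.6149, 0.0126, 0.0744]
ee_rot: [3.1, -0.506, 0.0]
force: [-0.1, -0.1, 0.1]
width: 0.009
```

Call:
move_arm(
  series=[
    [0,0,-0.2,0,0,0],
    [0,0,-0.2,0,0,0],
    [0,0,0,0,0,0],
  ],
)

```text
clock: 12.45
position: [0.6153, 0.0126, 0.072]
ee_rot: [-3.1, 0.507, -0.002]
force: [-4.4, -0.6, 13.6]
width: 0.005
```

Left bolt is firm: 13.6 N at its original height. On to the middle one.

Call:
move_arm(
  series=[
    [0,0,2.5,0,0,0],
    [-1.7,-4.7,0,0,0,0],
    [-1.7,-4.7,0,0,0,0],
    [0,0,-1,0,0,0],
    [0,0,-0.8,0,0,0],
    [0,0,-0.3,0,0,0],
    [0,0,-0.3,0,0,0],
    [0,0,0,0,0,0],
  ],
)

```text
clock: 13.25
position: [0.5812, -0.08, 0.0711]
ee_rot: [-3.101, 0.503, 0.001]
force: [0.1, 0.1, 0.6]
width: 0.002
```

Call:
move_arm(
  series=[
    [0,-0.1,-0.2,0,0,0],
    [0,0,0,0,0,0],
  ],
)

```text
clock: 13.45
position: [0.5813, -0.0818, 0.0695]
ee_rot: [-3.1, 0.505, -0.001]
force: [-0.6, 0.1, 0.1]
width: 0.008
```

Call:
move_arm(
  series=[
    [0,0,-0.2,0,0,0],
    [0,0,-0.2,0,0,0],
    [0,0,0,0,0,0],
  ],
)

```text
clock: 13.75
position: [0.581, -0.0823, 0.0653]
ee_rot: [-3.101, 0.506, -0.0]
force: [0.5, -0.0, 0.3]
width: 0.006
```

Call:
move_arm(
  series=[
    [0,0,-0.15,0,0,0],
    [0,0,-0.15,0,0,0],
    [0,0,-0.1,0,0,0],
  ],
)

```text
clock: 14.05
position: [0.5813, -0.0824, 0.0638]
ee_rot: [3.1, -0.507, 0.002]
force: [-10.1, 1.7, 38.3]
width: 0.003
```

Middle bolt sank 8 mm and went firm at 0.0638, so it is the loose one. I rise, open the jaws and go over its tongue.

Call:
move_arm(
  series=[
    [0,0,3,0,0,0],
    [0,0,3,0,0,0],
    [2.4,-0.8,0,0,0,0],
    [2.3,-0.8,0,0,0,0],
    [0,0,0,0,0,0],
    [0,0,0,0,0,0],
  ],
  grip=0.4,
)

```text
clock: 14.65
position: [0.6273, -0.0988, 0.1208]
ee_rot: [3.1, -0.507, -0.002]
force: [0.9, 0.1, 0.5]
width: 0.398
```

```bash
python3 look.py w7.png "[[.6284,-.0982,.056],[.6018,-.0893,.056],[.6436,-.1033,.056]]"
```

```text
{'clock': np.float64(14.65), 'position': array([ 0.6273, -0.0988,  0.1208]), 'ee_rot': array([ 3.100e+00, -5.073e-01, -2.100e-03]), 'joints': array([ 0.193 ,  0.5798, -0.181 ,  1.6699,  0.126 ,  0.9046, -1.9324]), 'width': np.float64(0.3984)}
[[-0.001 -0.951 -0.308  0.083]
 [ 1.    -0.001 -0.    -0.   ]
 [-0.    -0.308  0.951 -0.139]
 [ 0.     0.     0.     1.   ]]
[[382.75705036 318.53070995]
 [382.95991378 377.18401515]
 [382.66690517 282.77393793]]
```

View pics/w7.png

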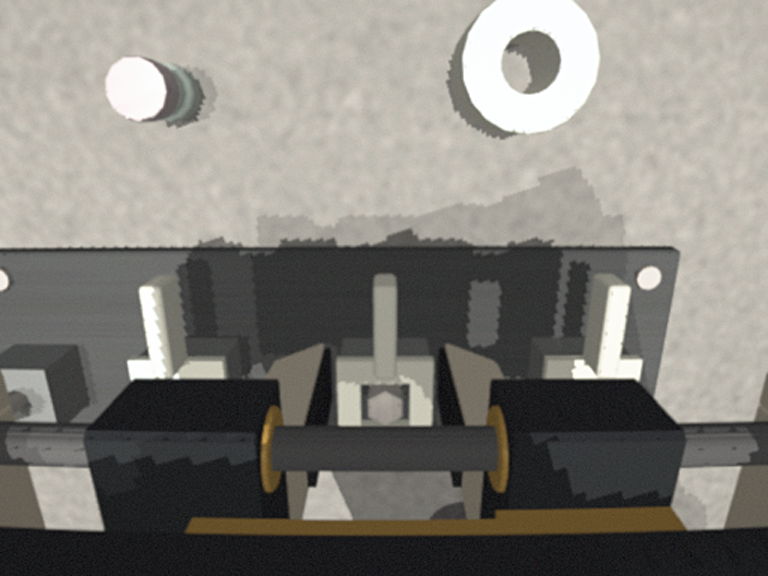

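The tongue is centred between the jaws (about 385, tip at row 278), aligned with the tool, and the bolt inside is visibly sunk. Descending and gripping.

Call:
move_arm(
  series=[
    [0.1,0,-2.5,0,0,0],
    [0,0,-2.5,0,0,0],
    [0,0,-1.5,0,0,0],
    [0,0,-0.8,0,0,0],
    [0,0,0,0,0,0],
  ],
)

```text
clock: 15.2
position: [0.628, -0.0982, 0.0475]
ee_rot: [3.1, -0.506, -0.003]
force: [1.1, -0.4, -0.0]
width: 0.403
```

Call:
move_arm(
  series=[
    [0,0,0,0,0,0],
    [0,0,0,0,0,0],
    [0,0,0,0,0,0],
    [0,0,0,0,0,0],
    [0,0,0,0,0,0],
  ],
  grip=0,
  force=15,
)

```text
clock: 15.7
position: [0.629, -0.0995, 0.0491]
ee_rot: [3.099, -0.507, 0.001]
force: [-1.5, -3.1, 4.7]
width: 0.108
```

```bash
python3 - <<'E'
from h import *
s=monitor.observe();p=s['position'];print(p,s['force'],s['joints'])
y=np.array([.3188,.9478,0]);x=np.array([.9478,-.3188,0])
H=np.array([.581,-.0823,0])-.03*x;r0=np.array([x@(p-H),p[2]-.036]);print(r0)
prev=r0
for i in range(1,11):
    a=np.radians(6*i);q=np.array([r0[0]*np.cos(a)-r0[1]*np.sin(a),r0[0]*np.sin(a)+r0[1]*np.cos(a)])
    d=q-prev;prev=q;w=-y*6
    print(6*i,np.round(np.r_[(x*d[0])[:2]*100,d[1]*100],2).tolist(),np.round(w,2))
E
```

```text
[ 0.62900632 -0.09949941  0.04907166] [-1.54285776 -3.05583794  4.65484557] [ 0.18326759  0.66811902 -0.16691087  1.71778821  0.1504619   0.76756088
 -1.95217388]
[0.08098231 0.01307166]
6 [-0.17, 0.06, 0.84] [-1.91 -5.69 -0.  ]
12 [-0.25, 0.09, 0.82] [-1.91 -5.69 -0.  ]
18 [-0.33, 0.11, 0.78] [-1.91 -5.69 -0.  ]
24 [-0.41, 0.14, 0.74] [-1.91 -5.69 -0.  ]
30 [-0.48, 0.16, 0.69] [-1.91 -5.69 -0.  ]
36 [-0.55, 0.18, 0.64] [-1.91 -5.69 -0.  ]
42 [-0.61, 0.2, 0.57] [-1.91 -5.69 -0.  ]
48 [-0.66, 0.22, 0.5] [-1.91 -5.69 -0.  ]
54 [-0.71, 0.24, 0.43] [-1.91 -5.69 -0.  ]
60 [-0.74, 0.25, 0.35] [-1.91 -5.69 -0.  ]
```

Call:
move_arm(
  series=[
    [-0.17,0.06,0.84,-1.9,-5.7,0],
    [-0.25,0.09,0.82,-1.9,-5.7,0],
    [-0.33,0.11,0.78,-1.9,-5.7,0],
    [0,0,0,0,0,0],
  ],
)

```text
clock: 16.1
position: [0.6204, -0.0966, 0.0743]
ee_rot: [3.012, -0.492, 0.486]
force: [1.1, -6.1, -1.2]
width: 0.109
```

```bash
python3 -c "
from h import *
s=monitor.observe();print(s['position'],s['force'],s['ft_torque'],s['joints'],s['width'],cv2.Rodrigues(s['ee_rot'])[0][:,2])"
```

```text
[ 0.62039693 -0.09657464  0.07433736] [ 1.05390578 -6.05107012 -1.15342053] [-1.01792617  0.11100721 -0.23397294] [ 0.0186194   0.50970847 -0.00367986  2.02351762  0.31583427  0.31706446
 -2.16506532] 0.10932721022454274 [ 0.29835558 -0.09974579 -0.94922849]
```

Joint 6 nears its lower limit, so I hold the tool's tilt at 18 degrees and let the tongue pivot between the pads for the rest of the arc.

Call:
move_arm(
  series=[
    [-0.41,0.09,0.74,0,0,0],
    [-0.48,0.11,0.69,0,0,0],
    [-0.55,0.18,0.64,0,0,0],
    [0,0,0,0,0,0],
  ],
)

```text
clock: 16.5
position: [0.6066, -0.0921, 0.0944]
ee_rot: [3.014, -0.493, 0.479]
force: [-0.3, -3.1, 2.2]
width: 0.109
```

```bash
python3 -c "
from h import *
s=monitor.observe();p=s['position'];print(p,s['force'],s['ft_torque'],s['joints'],s['width'],cv2.Rodrigues(s['ee_rot'])[0][:,2])
x=np.array([.9478,-.3188,0]);H=np.array([.581,-.0823,0])-.03*x;a=[x@(p-H),p[2]-.036];print(np.hypot(*a),np.degrees(np.arctan2(a[1],a[0]))-9.2)"
```

```text
[ 0.60659769 -0.09205075  0.0944218 ] [-0.29358539 -3.12826094  2.21373418] [-0.39320697  0.56708388 -0.1212094 ] [ 0.02364777  0.46170616 -0.01991787  2.03862509  0.305053    0.35587045
 -2.15885393] 0.10851873766950779 [ 0.29393336 -0.09792052 -0.9507969 ]
0.08187969149264553 36.32104331657732
```

Call:
move_arm(
  series=[
    [-0.61,0.2,0.57,0,0,0],
    [-0.66,0.22,0.5,0,0,0],
    [-0.71,0.24,0.43,0,0,0],
    [-0.74,0.25,0.35,0,0,0],
    [0,0,0,0,0,0],
    [0,0,0,0,0,0],
  ],
)

```text
clock: 17.1
position: [0.5795, -0.083, 0.1125]
ee_rot: [3.014, -0.492, 0.479]
force: [-1.1, -3.7, 6.6]
width: 0.11
```

```bash
python3 -c "
from h import *
s=monitor.observe();p=s['position'];print(p,s['force'],s['ft_torque'],s['joints'],s['width'],s['clock'])
x=np.array([.9478,-.3188,0]);H=np.array([.581,-.0823,0])-.03*x;a=[x@(p-H),p[2]-.036];print(np.hypot(*a),np.degrees(np.arctan2(a[1],a[0]))-9.2)
im=imaging.get_image('side');c=im['color'][120:280,160:340];save('s9.png',c,4)
print(proj(im,[[.6395,.0933,.084],[.6395,.0933,.04]],s)-[160,120])
for t in ['bottle','tape_roll','wide_tape','vial','med_cup','bowl','carton']:
  for o in outline_of('side',t)[:1]: print(t,round(o['p'],2),o['rect'])
"
```

```text
[ 0.5795222  -0.08297672  0.11248854] [-1.06178071 -3.65634648  6.62763774] [-0.75919308  0.38811922 -0.20608801] [ 0.00450146  0.39795975 -0.01879093  2.08974774  0.30478715  0.37104197
 -2.17510535] 0.11000111846822778 17.1
0.0817357510612213 60.15822079292566
[[ 63.39445691 101.98289502]
 [ 64.29251457 112.93745595]]
bottle 0.93 [212.8, 77.5, 23.9, 56.5]
tape_roll 0.74 [289.9, 187.9, 14.3, 13.8]
wide_tape 0.73 [205.9, 154.6, 20.2, 19.8]
vial 0.69 [208.3, 154.0, 15.8, 20.4]
med_cup 0.66 [271.4, 215.8, 18.5, 19.7]
bowl 0.7 [179.9, 317.5, 57.3, 57.0]
carton 0.73 [309.8, 109.7, 26.3, 35.3]
```

View pics/s9.png

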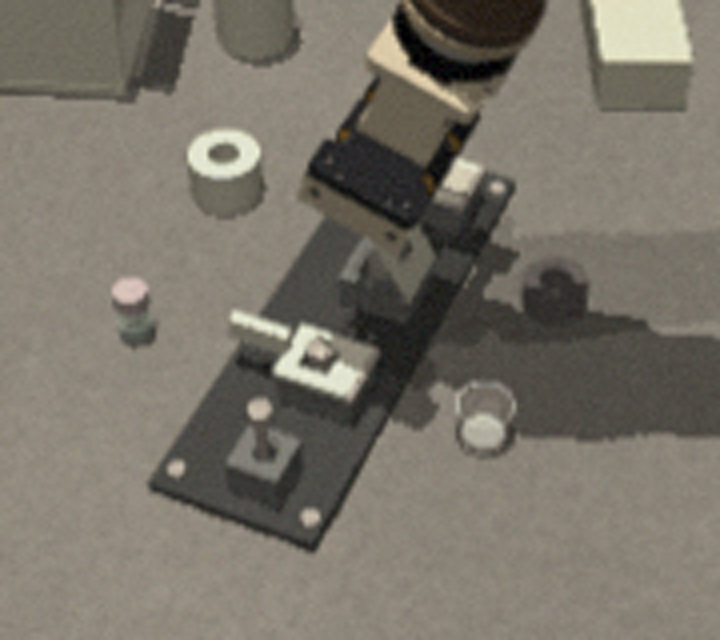

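The side view shows the pin seated (head at 258,409, predicted 254,408). The left and right caps are shut, the middle cap is raised in the jaws, and the bystanders are in place. Handing in.

```bash
python3 -c "
from h import *
print(workorder.sign_off());s=monitor.observe();print(s['clock'],s['position'],s['width'],s['force'])"
```

```text
the job is handed in; nothing more can be done
None
the job is handed in; nothing more can be done
```

The job is handed in: the pin is home in the lock block, and the gripper is holding the middle cap open at about 60 degrees. No verdict was reported.

- **Pin:** it slid in with almost no force, bottomed at about 6 N, and I let go of it. In the wrist picture taken after release and the final side picture, its head is where a fully seated pin should be.
- **Bolts:** the left one stood firm, with 13.6 N at its original height. The middle one sank 8 mm and then went firm; that last press reached 38 N. I didn't tap the right bolt, because exactly one is loose and it was already found.
- **Middle cap:** the tongue is gripped at 15 N with the jaws at 10 mm, its actual width. I worked out the 60 degrees from the gripper's position on the hinge arc rather than measuring the cap. The tool tilts only about 18 degrees because joint 6 was near its limit, so the tongue pivoted between the pads for the rest.
- **Everything else:** the last side picture shows the other two caps shut, though the gripper partly hides the right one. Bystanders look unmoved. In that check the vial detection landed on the wide tape by mistake; the picture shows the vial standing where it was.
- **Time:** the clock read 17.1 s at the last state check before hand-in, against the 61 s limit.

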